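# Seat the glued butterflies in order

### The job

The blue, yellow and red wooden butterflies have just been glued onto their blocks: with a fingertip, gently press down the blue one, then the yellow one, then the red one, each until it sits on the rubber pad of its block. Do not touch the green butterfly, which has no glue yet, do not grasp or pull up any butterfly, and leave the things around them where they are.

Things in the scene. Friction and masses are not known exactly. Their poses are not given: they have to be found in the camera images.
- blue_stand: Light-wood block, 70 x 70 x 18 mm, fixed to the table, with a dark round rubber pad (30 mm across, 6 mm thick) in the middle of its top; the blue butterfly stands above the pad on a dowel. Origin: centre of the block's underside; z up, the butterfly's head points to the block's +x.
- blue_spot (a point): Middle of the top of the blue butterfly's dark-wood body (62 mm along x, 14 mm wide, 8 mm thick), right above the dowel: 42 mm above the table when joint blue is 0. The butterfly's blue wings, 5 mm thick with white dots, span 96 mm along y; their top is 3 mm below this point. It moves down with the butterfly.
- blue (a joint): How far the blue butterfly is pressed down, in m: 0 = 10 mm above the pad, 0.010 = sitting on it (body top 32 mm above the table); starts at 0 to 0.002; negative = pulled up. A push of 3 to 4 N anywhere on it slides it straight down; it stays where it is left. The rubber pad gives 0.4 mm per newton while pressed (go 1 to 3 mm below the seated height), then comes back.
- yellow_stand: Light-wood block, 70 x 70 x 18 mm, fixed to the table, with a dark round rubber pad (30 mm across, 6 mm thick) in the middle of its top; the yellow butterfly stands above the pad on a dowel. Origin: centre of the block's underside; z up, the butterfly's head points to the block's +x.
- yellow_spot (a point): Middle of the top of the yellow butterfly's dark-wood body (62 mm along x, 14 mm wide, 8 mm thick), right above the dowel: 42 mm above the table when joint yellow is 0. The butterfly's yellow wings, 5 mm thick with white dots, span 96 mm along y; their top is 3 mm below this point. It moves down with the butterfly.
- yellow (a joint): How far the yellow butterfly is pressed down, in m: 0 = 10 mm above the pad, 0.010 = sitting on it (body top 32 mm above the table); starts at 0 to 0.002; negative = pulled up. A push of 3 to 4 N anywhere on it slides it straight down; it stays where it is left. The rubber pad gives 0.4 mm per newton while pressed (go 1 to 3 mm below the seated height), then comes back.
- red_stand: Light-wood block, 70 x 70 x 18 mm, fixed to the table, with a dark round rubber pad (30 mm across, 6 mm thick) in the middle of its top; the red butterfly stands above the pad on a dowel. Origin: centre of the block's underside; z up, the butterfly's head points to the block's +x.
- red_spot (a point): Middle of the top of the red butterfly's dark-wood body (62 mm along x, 14 mm wide, 8 mm thick), right above the dowel: 42 mm above the table when joint red is 0. The butterfly's red wings, 5 mm thick with white dots, span 96 mm along y; their top is 3 mm below this point. It moves down with the butterfly.
- red (a joint): How far the red butterfly is pressed down, in m: 0 = 10 mm above the pad, 0.010 = sitting on it (body top 32 mm above the table); starts at 0 to 0.002; negative = pulled up. A push of 3 to 4 N anywhere on it slides it straight down; it stays where it is left. The rubber pad gives 0.4 mm per newton while pressed (go 1 to 3 mm below the seated height), then comes back.
- green_stand: Light-wood block, 70 x 70 x 18 mm, fixed to the table, with a dark round rubber pad (30 mm across, 6 mm thick) in the middle of its top; the green butterfly stands above the pad on a dowel. Origin: centre of the block's underside; z up, the butterfly's head points to the block's +x.
- green_spot (a point): Middle of the top of the green butterfly's dark-wood body (62 mm along x, 14 mm wide, 8 mm thick), right above the dowel: 42 mm above the table when joint green is 0. The butterfly's green wings, 5 mm thick with white dots, span 96 mm along y; their top is 3 mm below this point. It moves down with the butterfly.
- green (a joint): How far the green butterfly is pressed down, in m: 0 = 10 mm above the pad, 0.010 = sitting on it (body top 32 mm above the table); starts at 0 to 0.002; negative = pulled up. A push of 3 to 4 N anywhere on it slides it straight down; it stays where it is left. The rubber pad gives 0.4 mm per newton while pressed (go 1 to 3 mm below the seated height), then comes back.
- jar_orange: Closed paint jar with an orange cap, 48 mm across, 55 mm tall; loose, to be left alone. Origin: centre of its underside.
- jar_white: Closed paint jar with a white cap, 48 mm across, 55 mm tall; loose, to be left alone. Origin: centre of its underside.
- eraser: Eraser in a paper sleeve, 42 x 20 x 13 mm; loose, to be left alone. Origin: centre of its underside.
- cup: Clear empty plastic cup, 72 mm across, 85 mm tall; loose, to be left alone. Origin: centre of its underside.
- palette: Flat grey palette with dabs of dried paint, 132 mm across, 8 mm thick; loose, to be left alone. Origin: centre of its underside.
- brush: Thin paint brush, 190 mm long, 9 mm thick, lying on the table; loose, to be left alone. Origin: under the middle of its length.
- blank: Unpainted plywood butterfly lying flat, 96 mm across, 6 mm thick; loose, to be left alone. Origin: centre of its underside.
Not all that is in view belongs to the job. Of the things like the red_stand, leave any that is purple; of the rest the smaller one is meant.

How it is judged (in metres and radians):
On the way, in this order (a step that is already met when the one before it is completed fails the run):
1. the blue butterfly is seated (value of joint blue above 0.007 m), for 0.2 s.
2. the yellow butterfly is seated (value of joint yellow above 0.007 m), for 0.2 s.
3. the red butterfly is seated (value of joint red above 0.007 m), for 0.2 s.
At the end, for the whole second after the job is handed in: The blue, yellow and red butterflies are each pressed down at least 7 of the 10 mm to their pads, the green one still stands (less than 4 mm down), and everything loose is within 15 mm of where it was (value of joint each of blue, yellow, red above 0.007 m and value of joint green below 0.004 m and distance of each of jar_orange, jar_white, eraser, cup, palette, brush, blank from where it was at the start of the episode below 0.015 m); the robot touches nothing.
It fails at once if the yellow butterfly is pressed down before the blue one is seated, or the red one before the yellow one is seated ((value of joint yellow above 0.004 m and value of joint blue below 0.007 m) or (value of joint red above 0.004 m and value of joint yellow below 0.007 m)).
It fails at once if the green butterfly or its block is touched (over 0.5 N) (contact force between any of the fingers, the arm and green_stand above 0.5 N).
It fails at once if a butterfly or its block is pressed with more than 20 N (contact force between any of the fingers, the arm and blue_stand above 20 N or contact force between any of the fingers, the arm and yellow_stand above 20 N or contact force between any of the fingers, the arm and red_stand above 20 N).
It fails at once if a butterfly is pulled up by more than 3 mm (value of joint any of blue, yellow, red, green below -0.003 m).
It fails at once if something standing around is moved by more than 15 mm, lifted or tipped over (distance of any of jar_orange, jar_white, eraser, cup, palette, brush, blank from where it was at the start of the episode above 0.015 m or angle between any of jar_orange, jar_white, eraser, cup, palette, blank's own z axis and vertical above 0.4 rad).
It also fails if it takes over 48 s, if anything falls off the work surface, if the arm or the gripper's body presses on something with over 40 N, if the wrist force passes 120 N, or if a joint passes its speed limit or range.

### The arm

A 6-joint arm with a two-finger parallel gripper is mounted at the origin on the work surface. World frame = base frame: x ahead of the robot, y to its left, z up, the work surface at z = 0. Lengths are in mm, angles in rad, forces in N, time in s.
With the tool pointing down it reaches from about 325 to 925 mm from the base axis. Payload 3.1 kg.
Tool frame: the origin (TCP) lies midway between the tips of the shut fingers; the grasp point (between the pads) lies 19 mm behind it; z points along the fingers, y is the line along which they close (so a half turn about z gives the same grasp; the last joint's range is limited). The gripper opens to 85 mm and grips with 20 to 120 N. Pads are 22 mm wide; open, the fingers measure 114 mm over their backs; the gripper's body (76 mm by 85 mm) begins 54 mm behind the grasp point. The pads swing forward as they close: fully open they stand 13 mm farther back than shut.
Start: joints at [0.995, 0.217, 1.613, -0, 1.311, -0.112], TCP at [279.578, 558.995, 231.3] pointing down, gripper open.
Joint ranges: [-2.75, 2.75], [-0.78, 2.1], [0.31, 2.55], [-1.13, 4.27], [0.13, 2.63], [-2.58, 2.58]. Speed limits (rad/s): [2.79, 2.79, 3.14, 3.14, 3.14, 3.14].

### API

Orientations are given as a unit quaternion [w, x, y, z].
In Python, from rig import arm gives the robot as it stands.
- The arm moves only by the tool drive_tool, never from a script. Its argument "deltas" is a list of rows, each a list of 2 entries, a list of its own where there are three numbers: the shift along the tool's x, y, z as a fraction of full scale, then the turn, a rotation vector about the tool's x, y, z as a fraction of full scale. In form: [[[dx, dy, dz], [ax, ay, az]], ...]. A call has 1 to 10 rows; each row shifts and turns the commanded pose from where the row before left it, along the tool's axes as they then stand; what a row does not reach is not made up. Full scale, the value 1, is 25 cm for a shift and 0.1 rad for a turn. A row lasts 1/12 s, in which the tool goes at most 41.7 mm and 7.16 degrees, less where a joint would pass 70% of its speed; a pose out of reach is approached as far as the arm can. A call with a number of a shift or a turn outside -1 to 1 is refused whole. A call with a gripper value outside its range is refused whole. "claw" is the opening, from -1 (shut) to 1 (fully open), set as the call begins (left out, the last holds). The fingers move at their own pace and stop on an object; "grip_force" is the grip in N (left out, the last holds). Time passes only in rows, so rows that do not move let the fingers close. It gives the time, the measured TCP pose, the force, the opening and the grip force at its end, in the units of the state.
- arm.sense(): the state, without advancing time (a new reading comes with each control period).
- arm.get_image(name): name is "side" or "top" or "wrist"; returns (picture, depth): 420x560x3 uint8, red, green, blue; 420x560 float32, mm along the optical axis (not along the pixel's ray), 0 where there is no reading.
- arm.camera_info(name): a dict with "fov_y" (degrees; the focal length in pixels is half the picture's height over the tangent of half this angle, whatever the lens; pixels are square), "cx", "cy" (the principal point, pixels), "dist" ([k1, k2, p1, p2, k3] as OpenCV has them; the pictures are not rectified), "extrinsics" (4x4, takes a point from camera to world coordinates); the wrist camera has in their place "hand_eye" (4x4, takes a point from camera to tool coordinates, whose origin is the TCP and whose axes are the flange's). Camera axes: x right, y up, looking along -z (the intrinsics and any distortion apply to the point x, -y, -z); pixel columns grow to the right and rows downward; lengths in mm; the calibration is good to about 2 mm. A picture is of the moment at which its call begins: read the wrist's pose just before it. camera_info takes no time and is no camera call.
- arm.sign_off(): hands the job in; it is judged then, once.
The state is a dict: "time": time; "joints": joint angles; "dq": joint speeds; "joint_torque": joint torques, N m; "tool_pos": TCP position; "eef_rot": TCP orientation; "contact_force": force on the tool from outside, world axes, zero at the start; "moment": the same for the moment, N m; "gripper_width": finger opening in mm; "finger_force": force on a finger pad.
Only numpy, scipy, OpenCV 4.12 (cv2) and the standard library are available. Lean on these libraries where they do the work, as an engineer would, in place of code of your own. Each camera call takes 0.05 s, during which the arm holds its last target. There are 200 camera calls.

## Working session

There is one attempt and no reset: what is moved stays moved. The work goes in short steps, Python scripts to look and compute and a tool call to move; the robot and the scene stay as the last step left them, time stands still between calls to the robot, and variables do not carry over. Pictures are saved under pics/ and viewed, at most 10 in all, crops included, and the job is handed in when it is done.

Besides the shell and the picture viewer there is one more tool, called after "Request:" as name(argument=value, ...), one argument or row to a line, values as JSON. drive_tool: Moves the arm, as the interface text tells. Its arguments: {"type":"object","properties":{"deltas":{"type":"array"},"claw":{"type":"number"},"grip_force":{"type":"number"}},"required":["deltas"]}

```bash
mkdir -p pics
cat > h.py <<'E'
import numpy as np, cv2
from rig import arm
from scipy.spatial.transform import Rotation as R
def T_tool(s):
    w,x,y,z=s["eef_rot"]; T=np.eye(4); T[:3,:3]=R.from_quat([x,y,z,w]).as_matrix(); T[:3,3]=s["tool_pos"]; return T
def grab(n):
    s=arm.sense(); im,d=arm.get_image(n); ci=arm.camera_info(n)
    E=np.array(ci["extrinsics"]) if "extrinsics" in ci else T_tool(s)@np.array(ci["hand_eye"])
    return im,d,ci,E
def rays(px,ci,E,h=420):
    f=h/2/np.tan(np.radians(ci["fov_y"])/2); K=np.array([[f,0,ci["cx"]],[0,f,ci["cy"]],[0,0,1]])
    u=cv2.undistortPoints(np.array(px,float).reshape(-1,1,2),K,np.array(ci["dist"],float)).reshape(-1,2)
    return np.c_[u[:,0],-u[:,1],-np.ones(len(u))]@E[:3,:3].T, E[:3,3]
def onplane(px,z,ci,E):
    d,o=rays(px,ci,E); t=(z-o[2])/d[:,2]; return o+d*t[:,None]
def withdepth(px,dep,ci,E):
    d,o=rays(px,ci,E); return o+d*np.array(dep)[:,None]
E
python3 - <<'E'
from h import *
s=arm.sense(); print({k:np.round(v,3) for k,v in s.items()})
for n in("top","side"):
    im,d,ci,E=grab(n); cv2.imwrite(f"pics/{n}0.png",im[:,:,::-1]); np.savez(f"{n}0.npz",im=im,d=d,E=E); print(n,ci["fov_y"],np.round(E,2).tolist())
E
```

```text
{'time': np.float64(0.0), 'joints': array([ 0.995,  0.218,  1.615, -0.   ,  1.311, -0.112]), 'dq': array([-0.   , -0.   , -0.001,  0.001, -0.001, -0.   ]), 'joint_torque': array([-0.0000e+00, -3.9683e+01, -3.0386e+01,  0.0000e+00,  9.0000e-03,
        0.0000e+00]), 'tool_pos': array([279.131, 558.284, 229.954]), 'eef_rot': array([-0.   ,  0.23 ,  0.973, -0.001]), 'contact_force': array([ 0.225, -0.12 ,  0.79 ]), 'moment': array([ 0.044, -0.053, -0.007]), 'finger_force': np.float64(0.0), 'gripper_width': np.float64(85.51)}
top 43.006545862084764 [[-0.0, 1.0, -0.05, 488.82], [-1.0, -0.0, -0.02, -68.77], [-0.02, 0.05, 1.0, 1564.26], [0.0, 0.0, 0.0, 1.0]]
side 56.09657902945894 [[-1.0, 0.06, -0.05, 532.61], [-0.08, -0.74, 0.67, 527.53], [0.01, 0.67, 0.74, 685.51], [0.0, 0.0, 0.0, 1.0]]
```

View pics/top0.png

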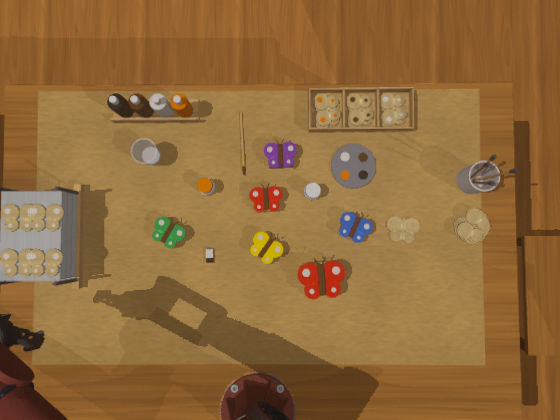

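View pics/side0.png

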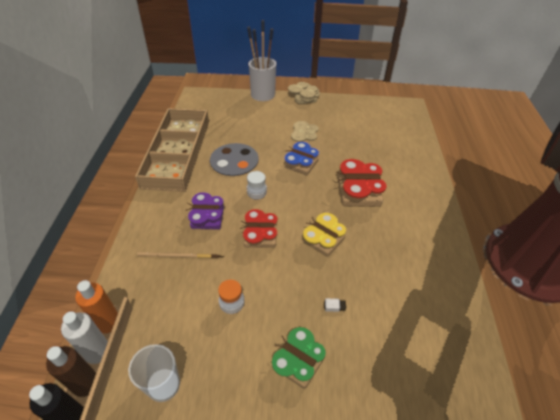

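```bash
cat >> h.py <<'E'
HUE={"blue":[(100,125)],"yellow":[(22,33)],"red":[(0,5),(174,180)],"green":[(45,85)]}
def blobs(im,c,smin=130,vmin=60,amin=60):
    hsv=cv2.cvtColor(im,cv2.COLOR_RGB2HSV); m=0
    for a,b in HUE[c]: m=m|cv2.inRange(hsv,(a,smin if c!="yellow" else 190,vmin if c!="yellow" else 150),(b,255,255))
    k=np.ones((7,7),np.uint8); m=cv2.morphologyEx(m,cv2.MORPH_CLOSE,k)
    out=[]
    for q in cv2.findContours(m,cv2.RETR_EXTERNAL,cv2.CHAIN_APPROX_NONE)[0]:
        if cv2.contourArea(q)>amin: out.append((cv2.contourArea(q),q))
    return sorted(out,key=lambda t:-t[0])
E
python3 - <<'E'
from h import *
for n in("top","side"):
    z=np.load(n+"0.npz"); ci=arm.camera_info(n)
    for c in HUE:
        for a,q in blobs(z["im"],c)[:4]:
            (cx,cy),wh,an=cv2.minAreaRect(q); p=onplane([[cx,cy]],39,ci,z["E"])[0]
            d=z["d"][int(cy),int(cx)]; pd=withdepth([[cx,cy]],[d],ci,z["E"])[0]
            print(n,c,int(a),np.round([cx,cy,*wh,an]),np.round(p[:2],1),"depth pt",np.round(pd,1))
E
```

```text
top blue 587 [354. 227.  32.  24.  25.] [ 522.2 -277.9] depth pt [ 522.1 -277.5   42. ]
top yellow 636 [265. 248.  33.  26.  36.] [464.  -24.1] depth pt [463.9 -24.   34.9]
top red 1279 [ 24. 395.  48.  49.  90.] [ 56.1 649.4] depth pt [217.4 381.7 607.5]
top red 580 [266. 199.  24.  31.  86.] [605.  -26.4] depth pt [605.  -26.4  39.1]
top red 520 [335. 278.  35.  20.  85.] [ 377.5 -221.8] depth pt [ 378.7 -220.1   55.8]
top red 506 [233. 400.  39.  22.  90.] [40.7 66.4] depth pt [33.1 68.7 13.1]
top green 596 [167. 233.  32.  25.  30.] [508.5 255.6] depth pt [508.5 255.7  38.6]
side blue 7748 [252.  37.  74. 127.  90.] [ 740.5 -971.5] depth pt [ 689.1 -601.1  198.8]
side blue 414 [339.  31.  37.  13.   3.] [  398.9 -1065. ] depth pt [  356.7 -1567.6  -165. ]
side blue 355 [301. 156.  22.  25.  39.] [ 527.2 -266.8] depth pt [ 527.2 -271.5   35.2]
side blue 349 [335.  66.  15.  32.  90.] [ 425.5 -766.8] depth pt [  359.5 -1564.9  -359.7]
side red 2780 [524. 259.  69.  84.   0.] [49.2 25. ] depth pt [61.9 38.2 56.1]
side red 1205 [363. 177.  39.  41.  81.] [ 372.6 -198.3] depth pt [ 377.3 -177.    58. ]
side red 820 [260. 226.  32.  32.  90.] [606.6 -21.4] depth pt [606.5 -20.5  40.1]
side green 432 [291. 368.  40.  21.  32.] [523.4 280.8] depth pt [523.3 279.9  36.7]
side green 248 [308. 343.  39.  17.  34.] [497.  234.9] depth pt [496.9 233.8  36.5]
```

Request:
drive_tool(
  deltas=[
    [[-0.05,-0.05,0],[0,0,0]],
    [[-0.1,-0.108,0],[0,0,0]],
    [[-0.1,-0.108,0],[0,0,0]],
    [[-0.1,-0.108,0],[0,0,0]],
    [[-0.1,-0.108,0],[0,0,0]],
    [[-0.1,-0.108,0],[0,0,0]],
    [[-0.1,-0.108,0],[0,0,0]],
    [[-0.1,-0.108,0],[0,0,0]],
    [[-0.1,-0.108,0],[0,0,0]],
    [[-0.1,-0.108,0],[0,0,0]],
  ],
  claw=-1,
  grip_force=20,
)

```text
time: 0.93
tool_pos: [377.4, 222.5, 230.9]
eef_rot: [-0.0, 0.23, 0.973, -0.0]
contact_force: [1.4, -0.1, -0.5]
gripper_width: 0.2
finger_force: 0.0
```

Request:
drive_tool(
  deltas=[
    [[-0.1,-0.108,0],[0,0,0]],
    [[-0.1,-0.108,0],[0,0,0]],
    [[-0.1,-0.108,0],[0,0,0]],
    [[-0.1,-0.108,0],[0,0,0]],
    [[-0.1,-0.108,0],[0,0,0]],
    [[-0.1,-0.108,0],[0,0,0]],
    [[-0.1,-0.108,0],[0,0,0]],
    [[-0.1,-0.108,0],[0,0,0]],
    [[-0.1,-0.108,0],[0,0,0]],
    [[0,0,0],[0,0,0]],
  ],
)

```text
time: 1.77
tool_pos: [471.4, -99.4, 231.4]
eef_rot: [0.001, 0.233, 0.973, -0.002]
contact_force: [-0.0, -0.1, 0.1]
gripper_width: -0.2
finger_force: 0.0
```

```bash
cat >> h.py <<'E'
def go(p):
    s=arm.sense(); T=T_tool(s); d=T[:3,:3].T@(np.array(p)-T[:3,3]); print("tool",np.round(s["tool_pos"],1),"rot",np.round(s["eef_rot"],3),"F",np.round(s["contact_force"],1),"delta mm",np.round(d,1),"frac",np.round(d/250,4),"t",round(s["time"],2),"w",s["gripper_width"])
E
python3 -c "
from h import *
go([522.3,-277,100])"
```

```text
tool [471.4 -99.4 231.4] rot [ 0.001  0.233  0.973 -0.002] F [-0.  -0.1  0.1] delta mm [-125.3 -135.   132.1] frac [-0.5014 -0.54    0.5283] t 1.77 w -0.17805262317111462
```

Request:
drive_tool(
  deltas=[
    [[-0.1,-0.108,0.04],[0,0,0]],
    [[-0.1,-0.108,0.04],[0,0,0]],
    [[-0.1,-0.108,0.04],[0,0,0]],
    [[-0.1,-0.108,0.04],[0,0,0]],
    [[-0.1,-0.108,0.04],[0,0,0]],
    [[0,0,0],[0,0,0]],
    [[0,0,0],[0,0,0]],
  ],
)

```text
time: 2.35
tool_pos: [520.8, -271.1, 179.3]
eef_rot: [-0.002, 0.231, 0.973, 0.001]
contact_force: [0.1, 0.4, -0.1]
gripper_width: 0.1
finger_force: 0.0
```

```bash
cat >> h.py <<'E'
def look(c,name,near):
    im,d,ci,E=grab("wrist"); 
    for a,q in blobs(im,c,amin=600)[:3]:
        (cx,cy),wh,an=cv2.minAreaRect(q); p=onplane([[cx,cy]],39,ci,E)[0]; mm=cv2.moments(q); g=onplane([[mm["m10"]/a,mm["m01"]/a]],39,ci,E)[0]
        print(c,int(a),np.round([cx,cy,*wh,an]),np.round(p[:2],1),"centroid",np.round(g[:2],1)); cv2.drawContours(im,[q],-1,(255,0,255),1)
    # mark the expected spot at z=42
    f=210/np.tan(np.radians(ci["fov_y"])/2); K=np.array([[f,0,ci["cx"]],[0,f,ci["cy"]],[0,0,1]])
    pc=np.linalg.inv(E)@np.array([*near,42,1.]); u=cv2.projectPoints(np.array([[pc[0],-pc[1],-pc[2]]]),np.zeros(3),np.zeros(3),K,np.array(ci["dist"],float))[0].ravel()
    print("near px",u); cv2.circle(im,(int(round(u[0])),int(round(u[1]))),4,(0,255,255),1)
    cv2.imwrite(f"pics/{name}.png",im[:,:,::-1])
E
python3 -c "
from h import *
go([522.3,-277,100]); look('blue','w1',(522.3,-277))"
```

```text
tool [ 520.8 -271.1  179.3] rot [-0.002  0.231  0.973  0.001] F [ 0.1  0.4 -0.1] delta mm [-4.3 -4.6 79.3] frac [-0.0172 -0.0185  0.3172] t 2.35 w 0.13549830455265624
blue 3385 [312. 195.  88.  50.  86.] [ 530.8 -253.2] centroid [ 531.7 -256.4]
blue 3384 [246. 198.  88.  50.  88.] [ 509.4 -301.2] centroid [ 512.2 -299.7]
near px [280.66159485 199.84539701]
```

View pics/w1.png

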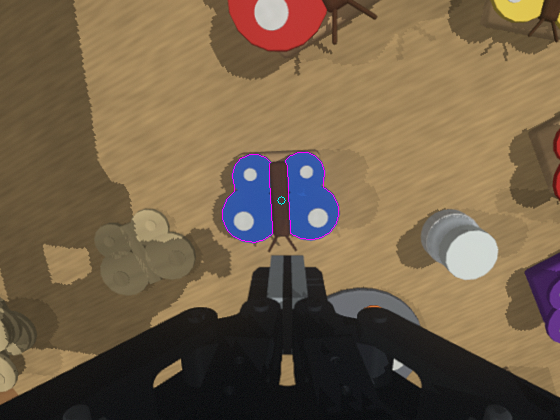

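The wrist view shows the blue butterfly with its body centred at about (281, 200), which matches the projected estimate. I'm going down.

Request:
drive_tool(
  deltas=[
    [[-0.017,-0.018,0.08],[0,0,0]],
    [[0,0,0.1],[0,0,0]],
    [[0,0,0.1],[0,0,0]],
    [[0,0,0.1],[0,0,0]],
    [[0,0,0.08],[0,0,0]],
    [[0,0,0.04],[0,0,0]],
    [[0,0,0],[0,0,0]],
    [[0,0,0],[0,0,0]],
  ],
)

```text
time: 3.07
tool_pos: [523.6, -275.4, 56.8]
eef_rot: [0.0, 0.229, 0.973, 0.0]
contact_force: [-0.2, -1.3, -0.1]
gripper_width: 0.0
finger_force: 0.0
```

```bash
python3 -c "
from h import *
go([522.3,-277,31])"
```

```text
tool [ 523.6 -275.4   56.8] rot [0.    0.229 0.973 0.   ] F [-0.2 -1.3 -0.1] delta mm [ 0.4 -2.  25.8] frac [ 0.0017 -0.0081  0.1033] t 3.07 w 0.026947922461839698
```

Descend slowly to about 38 mm (2 mm per row) and read the force.

Request:
drive_tool(
  deltas=[
    [[0,0,0.012],[0,0,0]],
    [[0,0,0.012],[0,0,0]],
    [[0,0,0.012],[0,0,0]],
    [[0,0,0.008],[0,0,0]],
    [[0,0,0.008],[0,0,0]],
    [[0,0,0.008],[0,0,0]],
    [[0,0,0.008],[0,0,0]],
    [[0,0,0.008],[0,0,0]],
    [[0,0,0],[0,0,0]],
  ],
)

```text
time: 3.82
tool_pos: [523.5, -276.4, 37.3]
eef_rot: [-0.0, 0.23, 0.973, -0.0]
contact_force: [-1.1, 0.7, 2.3]
gripper_width: 0.3
finger_force: 1.2
```

Contact at the expected height. Continue.

Request:
drive_tool(
  deltas=[
    [[0,0,0.008],[0,0,0]],
    [[0,0,0.008],[0,0,0]],
    [[0,0,0.004],[0,0,0]],
    [[0,0,0],[0,0,0]],
  ],
)

```text
time: 4.15
tool_pos: [523.5, -276.5, 32.2]
eef_rot: [0.0, 0.23, 0.973, -0.0]
contact_force: [0.2, 0.0, 2.8]
gripper_width: 0.1
finger_force: 1.3
```

Request:
drive_tool(
  deltas=[
    [[0,0,0.004],[0,0,0]],
    [[0,0,0.004],[0,0,0]],
    [[0,0,0],[0,0,0]],
    [[0,0,0],[0,0,0]],
    [[0,0,0],[0,0,0]],
  ],
)

```text
time: 4.57
tool_pos: [523.5, -276.5, 30.5]
eef_rot: [0.0, 0.23, 0.973, -0.0]
contact_force: [-1.4, -0.3, 2.8]
gripper_width: 0.4
finger_force: 1.8
```

Request:
drive_tool(
  deltas=[
    [[0,0,0.004],[0,0,0]],
    [[0,0,0.004],[0,0,0]],
    [[0,0,0],[0,0,0]],
    [[0,0,0],[0,0,0]],
  ],
)

```text
time: 4.9
tool_pos: [523.5, -276.5, 29.0]
eef_rot: [-0.0, 0.23, 0.973, -0.0]
contact_force: [-2.1, 0.7, 6.1]
gripper_width: -0.2
finger_force: 3.6
```

Now the pad pushes back, so blue is seated. I'm lifting and moving to yellow.

Request:
drive_tool(
  deltas=[
    [[0,0,-0.03],[0,0,0]],
    [[0,0,-0.09],[0,0,0]],
    [[0,0,-0.12],[0,0,0]],
    [[0,0,-0.12],[0,0,0]],
    [[0,0,-0.12],[0,0,0]],
    [[0,0,-0.12],[0,0,0]],
    [[0.083,0.099,0],[0,0,0]],
    [[0.083,0.099,0],[0,0,0]],
    [[0.083,0.099,0],[0,0,0]],
    [[0.083,0.099,0],[0,0,0]],
  ],
)

```text
time: 5.73
tool_pos: [492.6, -149.2, 177.9]
eef_rot: [-0.0, 0.23, 0.973, 0.0]
contact_force: [0.5, 0.3, -0.4]
gripper_width: 0.2
finger_force: 0.0
```

Request:
drive_tool(
  deltas=[
    [[0.083,0.099,0],[0,0,0]],
    [[0.083,0.099,0],[0,0,0]],
    [[0.083,0.099,0],[0,0,0]],
    [[0.083,0.099,0],[0,0,0]],
    [[0,0,0],[0,0,0]],
    [[0,0,0],[0,0,0]],
  ],
)

```text
time: 6.23
tool_pos: [462.7, -23.5, 177.7]
eef_rot: [-0.0, 0.228, 0.974, -0.0]
contact_force: [0.4, 0.2, -0.0]
gripper_width: -0.1
finger_force: 0.0
```

```bash
python3 -c "
from h import *
go([464,-24,50]); look('yellow','w2',(464,-24))
im,d,ci,E=grab('top'); z=np.load('top0.npz')
for c in ('blue','yellow'):
  a,q=blobs(z['im'],c)[0]; m=np.zeros(d.shape,np.uint8); cv2.drawContours(m,[q],-1,1,-1); print(c,'top depth change',np.median((d-z['d'])[cv2.erode(m,np.ones((3,3)))>0]))
"
```

```text
tool [462.7 -23.5 177.7] rot [-0.     0.228  0.974 -0.   ] F [ 0.4  0.2 -0. ] delta mm [ -1.5   0.2 127.7] frac [-0.0061  0.0006  0.5109] t 6.23 w -0.1395991540118699
near px [286.79428391 196.67974541]
blue top depth change 8.786499
yellow top depth change -478.52356
```

View pics/w2.png

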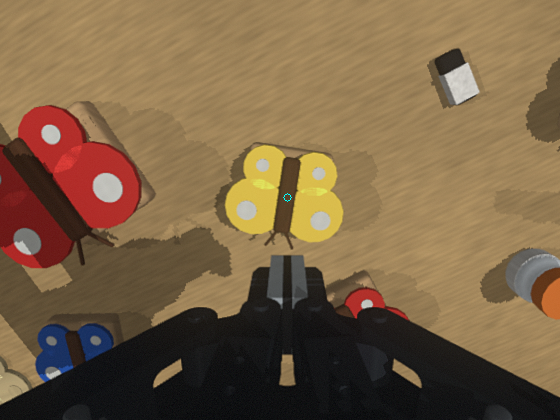

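Blue is down about 9 mm, and the yellow body is centred at (287, 197) as estimated. Descending.

Request:
drive_tool(
  deltas=[
    [[-0.006,0,0.08],[0,0,0]],
    [[0,0,0.1],[0,0,0]],
    [[0,0,0.1],[0,0,0]],
    [[0,0,0.1],[0,0,0]],
    [[0,0,0.07],[0,0,0]],
    [[0,0,0.03],[0,0,0]],
    [[0,0,0],[0,0,0]],
    [[0,0,0],[0,0,0]],
  ],
)

```text
time: 7.0
tool_pos: [465.3, -26.5, 58.5]
eef_rot: [-0.0, 0.23, 0.973, -0.0]
contact_force: [0.0, 0.2, 1.1]
gripper_width: -0.3
finger_force: 0.0
```

Request:
drive_tool(
  deltas=[
    [[0,0,0.012],[0,0,0]],
    [[0,0,0.012],[0,0,0]],
    [[0,0,0.012],[0,0,0]],
    [[0,0,0.008],[0,0,0]],
    [[0,0,0.008],[0,0,0]],
    [[0,0,0.008],[0,0,0]],
    [[0,0,0.008],[0,0,0]],
    [[0,0,0.008],[0,0,0]],
    [[0,0,0],[0,0,0]],
  ],
)

```text
time: 7.75
tool_pos: [464.9, -25.6, 39.2]
eef_rot: [-0.0, 0.23, 0.973, 0.0]
contact_force: [0.0, 0.5, 2.3]
gripper_width: 0.0
finger_force: 1.1
```

Request:
drive_tool(
  deltas=[
    [[0,0,0.008],[0,0,0]],
    [[0,0,0.008],[0,0,0]],
    [[0,0,0.008],[0,0,0]],
    [[0,0,0.004],[0,0,0]],
    [[0,0,0.004],[0,0,0]],
    [[0,0,0],[0,0,0]],
    [[0,0,0],[0,0,0]],
  ],
)

```text
time: 8.33
tool_pos: [464.9, -25.6, 31.3]
eef_rot: [0.0, 0.23, 0.973, 0.0]
contact_force: [0.0, 1.3, 1.6]
gripper_width: 0.2
finger_force: 1.2
```

Request:
drive_tool(
  deltas=[
    [[0,0,0.004],[0,0,0]],
    [[0,0,0.004],[0,0,0]],
    [[0,0,0.002],[0,0,0]],
    [[0,0,0],[0,0,0]],
    [[0,0,0],[0,0,0]],
  ],
)

```text
time: 8.75
tool_pos: [465.0, -25.6, 29.2]
eef_rot: [-0.0, 0.23, 0.973, 0.0]
contact_force: [-2.3, 1.2, 7.0]
gripper_width: -0.0
finger_force: 3.3
```

Request:
drive_tool(
  deltas=[
    [[0,0,-0.03],[0,0,0]],
    [[0,0,-0.09],[0,0,0]],
    [[0,0,-0.12],[0,0,0]],
    [[0,0,-0.12],[0,0,0]],
    [[0,0,-0.12],[0,0,0]],
    [[0,0,-0.12],[0,0,0]],
    [[-0.1,0.05,0],[0,0,0]],
    [[-0.1,0.05,0],[0,0,0]],
    [[-0.1,0.05,0],[0,0,0]],
    [[-0.1,0.05,0],[0,0,0]],
  ],
)

```text
time: 9.58
tool_pos: [577.7, -25.8, 179.1]
eef_rot: [0.0, 0.23, 0.973, -0.0]
contact_force: [0.3, -0.9, 1.1]
gripper_width: -0.1
finger_force: 0.0
```

Request:
drive_tool(
  deltas=[
    [[-0.1,0.05,0],[0,0,0]],
    [[0,0,0],[0,0,0]],
    [[0,0,0],[0,0,0]],
  ],
)

```text
time: 9.83
tool_pos: [605.0, -25.8, 178.1]
eef_rot: [-0.001, 0.23, 0.973, -0.0]
contact_force: [-0.3, 0.2, -0.3]
gripper_width: 0.3
finger_force: 0.0
```

```bash
python3 -c "
from h import *
go([605,-25.5,50]); look('red','w3',(605,-25.5))
"
```

```text
tool [605.  -25.8 178.1] rot [-0.001  0.23   0.973 -0.   ] F [-0.3  0.2 -0.3] delta mm [ -0.    0.3 128.1] frac [-0.      0.0014  0.5122] t 9.83 w 0.2809236713685846
red 3659 [315. 175.  91.  52.  58.] [6.011e+02 6.000e-01] centroid [603.3  -1.9]
red 3413 [257. 207.  89.  50.  60.] [604.3 -51.9] centroid [605.9 -49.3]
red 1362 [18. 28. 55. 36. 90.] [ 405.6 -144.3] centroid [ 405. -144.]
near px [287.05037071 194.70618412]
```

View pics/w3.png

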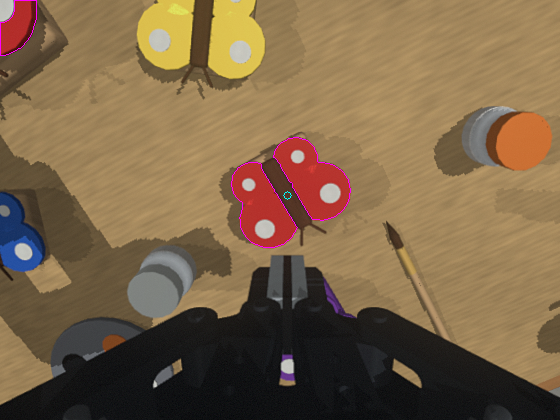

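The red body is centred at (287, 195), on the mark. Descending.

Request:
drive_tool(
  deltas=[
    [[0,0,0.08],[0,0,0]],
    [[0,0,0.1],[0,0,0]],
    [[0,0,0.1],[0,0,0]],
    [[0,0,0.1],[0,0,0]],
    [[0,0,0.07],[0,0,0]],
    [[0,0,0.03],[0,0,0]],
    [[0,0,0],[0,0,0]],
    [[0,0,0],[0,0,0]],
  ],
)

```text
time: 10.55
tool_pos: [604.1, -25.7, 59.2]
eef_rot: [-0.0, 0.23, 0.973, -0.0]
contact_force: [0.5, -0.2, -0.1]
gripper_width: -0.0
finger_force: 0.0
```

Request:
drive_tool(
  deltas=[
    [[0,0,0.012],[0,0,0]],
    [[0,0,0.012],[0,0,0]],
    [[0,0,0.012],[0,0,0]],
    [[0,0,0.008],[0,0,0]],
    [[0,0,0.008],[0,0,0]],
    [[0,0,0.008],[0,0,0]],
    [[0,0,0.008],[0,0,0]],
    [[0,0,0.008],[0,0,0]],
    [[0,0,0],[0,0,0]],
  ],
)

```text
time: 11.3
tool_pos: [604.6, -25.7, 39.7]
eef_rot: [-0.0, 0.23, 0.973, -0.0]
contact_force: [-1.1, -0.8, 1.2]
gripper_width: 0.1
finger_force: 1.0
```

Request:
drive_tool(
  deltas=[
    [[0,0,0.008],[0,0,0]],
    [[0,0,0.008],[0,0,0]],
    [[0,0,0.008],[0,0,0]],
    [[0,0,0.004],[0,0,0]],
    [[0,0,0.004],[0,0,0]],
    [[0,0,0.004],[0,0,0]],
    [[0,0,0],[0,0,0]],
    [[0,0,0],[0,0,0]],
  ],
)

```text
time: 11.97
tool_pos: [604.8, -25.7, 30.9]
eef_rot: [0.0, 0.23, 0.973, 0.0]
contact_force: [-0.0, 0.6, 2.6]
gripper_width: 0.2
finger_force: 1.4
```

Request:
drive_tool(
  deltas=[
    [[0,0,0.004],[0,0,0]],
    [[0,0,0.002],[0,0,0]],
    [[0,0,0],[0,0,0]],
    [[0,0,0],[0,0,0]],
  ],
)

```text
time: 12.3
tool_pos: [604.8, -25.7, 29.8]
eef_rot: [0.0, 0.23, 0.973, -0.0]
contact_force: [-1.6, 0.1, 5.6]
gripper_width: -0.2
finger_force: 2.7
```

Request:
drive_tool(
  deltas=[
    [[0,0,-0.03],[0,0,0]],
    [[0,0,-0.09],[0,0,0]],
    [[0,0,-0.12],[0,0,0]],
    [[0,0,-0.12],[0,0,0]],
    [[0,0,-0.12],[0,0,0]],
    [[0,0,-0.12],[0,0,0]],
    [[0.12,0.03,0],[0,0,0]],
    [[0.12,0.03,0],[0,0,0]],
    [[0.12,0.03,0],[0,0,0]],
    [[0.12,0.03,0],[0,0,0]],
  ],
)

```text
time: 13.13
tool_pos: [509.5, 55.4, 179.3]
eef_rot: [0.0, 0.23, 0.973, 0.0]
contact_force: [0.3, 0.6, 0.3]
gripper_width: 0.0
finger_force: 0.0
```

Request:
drive_tool(
  deltas=[
    [[0.12,0.03,0],[0,0,0]],
    [[0.12,0.03,0],[0,0,0]],
    [[0.12,0.03,0],[0,0,0]],
    [[0.12,0.03,0],[0,0,0]],
    [[0,0,0],[0,0,0]],
    [[0,0,0],[0,0,0]],
  ],
)

```text
time: 13.63
tool_pos: [415.6, 136.0, 179.0]
eef_rot: [0.0, 0.229, 0.974, -0.0]
contact_force: [1.0, 0.9, 0.1]
gripper_width: -0.1
finger_force: 0.0
```

```bash
python3 -c "
from h import *
im,d,ci,E=grab('top'); z=np.load('top0.npz'); cv2.imwrite('pics/top1.png',im[:,:,::-1])
for c,i in (('blue',0),('yellow',0),('red',1),('green',0)):
  a,q=blobs(z['im'],c)[i]; m=np.zeros(d.shape,np.uint8); cv2.drawContours(m,[q],-1,1,-1); print(c,'top depth change',np.median((d-z['d'])[cv2.erode(m,np.ones((3,3)))>0]))
print(arm.sense()['time'],arm.sense()['contact_force'])
"
```

```text
blue top depth change 8.975464
yellow top depth change 8.05481
red top depth change 9.12793
green top depth change -0.06036377
13.6833 [0.39305831 0.3527539  0.3704442 ]
```

View pics/top1.png

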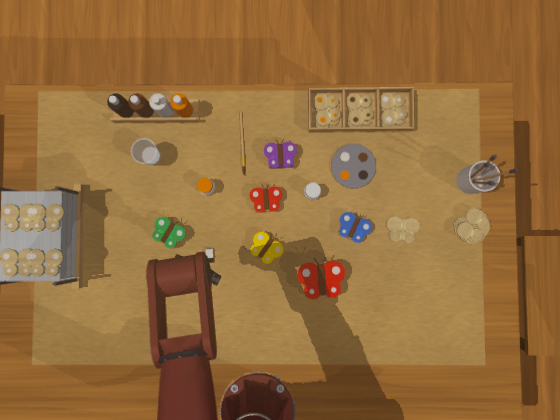

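The blue, yellow and red butterflies went down 8 to 9 mm, green is unmoved, and everything else is where it was.

```bash
python3 -c "
from rig import arm
print(arm.sign_off())"
```

```text
the job is handed in; nothing more can be done
None
```

I pressed the blue, yellow and then red butterflies down onto their pads (8 to 9 mm by the top camera); green has not moved, everything else looks in place, and the job is handed in.

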